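Shoe-cream jar through the spring door of a shoe cupboard

TASK

Put the small jar of shoe cream away in the low bay of the shoe cupboard: push the self-closing mesh door inward with one finger and keep it open, and with the other finger push the jar along the shelf through the doorway, so that the jar itself never touches the door before all of the jar is through. Push the jar far enough in for the door to close fully behind it without touching it. Only push the jar gently, never pinch or lift it, and leave everything else where it stands.

Things in the scene. Friction and masses are not known exactly. Their poses are not given: they have to be found in the camera images.
- jar_mid (a point): Centre of the jar of shoe cream (20 mm above its underside): a squat round glass jar with a black cap, 44 mm in diameter, 40 mm tall, about 0.1 kg, standing upright on the shelf in front of the cupboard and free to slide. It is the smallest round thing there (the polish tin is flat and 80 mm wide, the spray bottle 200 mm tall).
- cupboard: Compact shoe cupboard, fixed. Origin on the shelf in the middle of the doorway, in the plane of the closed door; x points into the bay (roughly away from the robot), y left when looking in, z up. Doorway 114 mm wide (y -57 to 57 mm) between posts 12 mm thick in x, 14 mm wide, 49 mm tall. No lintel, no sill: fingers reach down into doorway and bay from above.
- bay_back (a point): Middle of the bay's back, on the shelf: cupboard x = 240, y = 0 mm. The bay is open on top and its floor is the shelf. Side walls 45 mm tall, 12 mm thick, inner faces at y = -57 and 57 mm, from x = 0 to 240 mm. The taller carcass closes the back: 102 mm tall, top board x = 230 to 400 mm, y = -180 to 180 mm.
- mesh_door (a joint): Angle of the mesh door (rad), 0 = closed, growing as it swings into the bay, to 1.5; it does not open outward. An upright framed panel, 110 mm wide, 5 mm thick, 3 to 42 mm above the shelf, upright hinge at the left of the doorway (cupboard x = 0, y = 57 mm). A light spring always closes it: 0.2 N at the free edge starts it open, 0.6 N holds it wide open.
- door_edge (a point): Point on the door's free edge, 111 mm from the hinge axis, 22.5 mm above the shelf; with the door closed at cupboard x = 0, y = -54 mm. Closing, it sweeps a quarter circle of 111 mm radius about the hinge inside the bay. Let go, the door shuts in about half a second; it swings back onto whatever follows as soon as the finger has passed beyond this edge.
- saucer: Bystander: white ceramic saucer, 140 mm in diameter, 20 mm tall; origin at the centre of its underside.
- scraper: Bystander: orange hard-silicone scraper lying flat, 165 mm long along its x (-105 to 60 mm), blade 60 mm wide, at most 16 mm tall; origin on its underside.
- spray_bottle: Bystander: clear spray bottle, 72 mm in diameter, about 205 mm tall; origin at the centre of its underside.
- dustpan: Bystander: red plastic dustpan, pan 200 x 210 mm and 55 mm tall, handle to its +x; origin at the centre of the pan's underside.
- shoe_brush: Bystander: wooden shoe brush lying bristles down, 150 (its x) x 50 x 42 mm; origin at the centre of its underside.
- polish_tin: Bystander: flat steel polish tin, 80 mm in diameter, 23 mm tall; origin at the centre of its underside.
- peg_basket: Bystander: grey basket with clothes pegs, 120 (its x) x 90 x 60 mm; origin at the centre of its underside.
Things that resemble listed ones, but are neither listed nor needed, are in the scene too. What is shaped like the part that bears jar_mid but orange is not meant.

How it is judged:
By the outcome, as a careful person would: the job done as asked, in the order asked, and still so for the second after the job is handed in, with the robot touching nothing.
It also fails if it takes over 45 s, if anything falls off the work surface, if the arm or the gripper's body presses on something with over 40 N, if the wrist force passes 120 N, or if a joint passes its speed limit or range.

ROBOT

A 6-joint arm with a two-finger parallel gripper is mounted at the origin on the work surface. World frame = base frame: x ahead of the robot, y to its left, z up, the work surface at z = 0. Lengths are in m, angles in rad, forces in N, time in s.
With the tool pointing down it reaches from about 0.35 to 0.975 m from the base axis. Payload 4.9 kg.
Tool frame: the origin (TCP) lies at the very end of the fingers, on their centre line; the grasp point (between the pads) lies 19 mm behind it; z points along the fingers, x is the direction in which the jaws open and shut, and the axes are right-handed (so a half turn about z gives the same grasp; the last joint's range is limited). The gripper opens to 85 mm and grips with 20 to 120 N. Pads are 22 mm wide; open, the fingers measure 114 mm over their backs; the gripper's body (76 mm by 85 mm) begins 54 mm behind the grasp point. The pads swing forward as they close: fully open they stand 13 mm farther back than shut.
Start: joints at [1.091, 0.053, 1.613, -0, 1.476, -0.119], TCP at [0.221, 0.585, 0.231] pointing down, gripper open.
Joint ranges: [-3.01, 3.01], [-1.01, 2.22], [0.06, 2.58], [-1.02, 4.17], [0.09, 2.62], [-3.14, 3.14]. Speed limits (rad/s): [2.57, 2.57, 3.14, 3.14, 3.14, 3.14].

INTERFACE

Orientations are given as a unit quaternion [w, x, y, z].
In Python, from plant import * gives the robot as it stands.
- The arm moves only by the shell command python3 -m inch 'ROWS'. ROWS is text: rows parted by semicolons, each of 7 numbers parted by spaces: the shift along the tool's x, y, z in m, then the turn, a rotation vector about the tool's x, y, z in rad, then the closure, from 0 (fully open) to 1 (shut). A call has 1 to 10 rows; each row shifts and turns the commanded pose from where the row before left it, along the tool's axes as they then stand; what a row does not reach is not made up. A row lasts 1/12 s, in which the tool goes at most 41.7 mm and 7.16 degrees, less where a joint would pass 70% of its speed; a pose out of reach is approached as far as the arm can. A call with a gripper value outside its range is refused whole. The fingers move at their own pace and stop on an object; the grip force is fixed at half the most. Time passes only in rows, so rows that do not move let the fingers close. It gives the time, the measured TCP pose, the force and the opening at its end, in the units of the state.
- state(): the state, without advancing time (a new reading comes with each control period).
- grab_frame(name): name is "scene" or "top"; returns the picture (420x560x3 uint8, blue, green, red); there is no depth.
- camera_info(name): a dict with "vertical_fov" (degrees; the focal length in pixels is half the picture's height over the tangent of half this angle, whatever the lens; pixels are square), "cx", "cy" (the principal point, pixels), "k1" (the pictures are not rectified: a ray, as slopes to the right and down, at radius r is drawn at 1 + k1 r^2 times it, then the intrinsics apply), "origin" and "rotation" of the camera in the world. Camera axes: x right, y down, z forward; pixel columns grow to the right and rows downward; lengths in m; the calibration is good to about 2 mm. A picture is of the moment at which its call begins. camera_info takes no time and is no camera call.
- job_done(): hands the job in, once; it reports no verdict.
The state is a dict: "time": time; "joint_pos": joint angles; "joint_vel": joint speeds; "joint_efforts": joint torques, N m; "tool_pos": TCP position; "tool_rot": TCP orientation; "contact_force": force on the tool from outside, world axes, zero at the start; "ft_torque": the same for the moment, N m; "gripper_width": opening from 0.0 (shut) to 1.0 (fully open).
Only numpy, scipy, OpenCV 4.12 (cv2) and the standard library are available. Lean on these libraries where they do the work, as an engineer would, in place of code of your own. Each camera call takes 0.05 s, during which the arm holds its last target.

## Working session

There is one attempt and no reset: what is moved stays moved. The work goes in short steps, Python scripts to look and compute and a shell command to move; the robot and the scene stay as the last step left them, time stands still between calls to the robot, and variables do not carry over. Pictures are saved under pics/ and viewed, and the job is handed in when it is done.

```bash
ls; mkdir -p pics; python3 - <<'E'
from plant import *
import cv2
for n in("scene","top"):
    cv2.imwrite(f"pics/{n}0.png",grab_frame(n)); print(n,camera_info(n))
print(state())
E
```

```text
pics
scene {'vertical_fov': 44.10904013714003, 'cx': 278.59927536281367, 'cy': 222.09429614195963, 'k1': -0.005599782885616634, 'origin': array([ 1.44556404, -0.25347579,  1.15530846]), 'rotation': array([-0.27041755,  0.77088912,  0.54316191, -0.19385423])}
top {'vertical_fov': 48.00716834421114, 'cx': 274.6648038780744, 'cy': 215.15237367839944, 'k1': -0.09610863684408605, 'origin': array([0.50740235, 0.03744231, 1.41256638]), 'rotation': array([ 0.0253904 , -0.701435  ,  0.71189405, -0.02347608])}
{'time': 0.1, 'joint_pos': array([ 1.09101066e+00,  5.32951873e-02,  1.61413743e+00,  4.30151933e-05,
        1.47599102e+00, -1.19004079e-01]), 'joint_vel': array([-0.00147999, -0.00275914, -0.00228956,  0.00139769,  0.00236   ,
        0.00026917]), 'joint_efforts': array([ 9.88986267e-05, -3.94905889e+01, -3.71363246e+01, -1.14358388e-04,
        3.98601580e-03,  1.64346454e-05]), 'tool_pos': array([0.22036297, 0.58427427, 0.23019477]), 'tool_rot': array([ 4.08690878e-04,  8.22498732e-01,  5.68766207e-01, -8.19481684e-04]), 'contact_force': array([-0.17400475,  0.05927374,  0.14804268]), 'ft_torque': array([-0.02212207,  0.02298199, -0.02352847]), 'gripper_width': 0.9982539620271466}
```

View pics/top0.png

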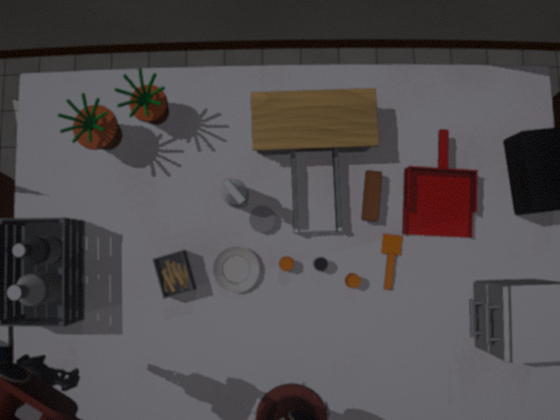

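View pics/scene0.png

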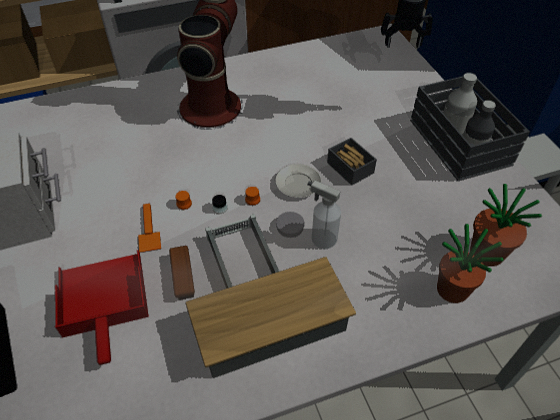

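The top view shows the black-capped jar at about (321,264), with orange decoys at (287,264) and (353,281). The cupboard bay spans about x 293–342 px, with its doorway near row 230. The saucer is at (237,269) and the scraper at (390,260). Next I'll zoom in and set up ray casting.

```bash
cat > h.py <<'E'
from plant import *
import cv2, numpy as np
from scipy.spatial.transform import Rotation as R
def cam(n):
    c=camera_info(n); f=210/np.tan(np.radians(c["vertical_fov"]/2))
    q=c["rotation"]; return c,f,R.from_quat([q[1],q[2],q[3],q[0]]).as_matrix()
def ray(n,u,v):
    c,f,M=cam(n); d=np.array([(u-c["cx"])/f,(v-c["cy"])/f]); s=d.copy()
    for _ in range(20): s=d/(1+c["k1"]*(s@s))
    return np.array(c["origin"]),M@np.array([*s,1])
def onz(n,u,v,z):
    o,d=ray(n,u,v); return o+d*(z-o[2])/d[2]
def proj(n,p):
    c,f,M=cam(n); q=M.T@(np.asarray(p,float)-c["origin"]); s=q[:2]/q[2]; s=s*(1+c["k1"]*(s@s))
    return np.array([c["cx"]+f*s[0],c["cy"]+f*s[1]])
E
python3 - <<'E'
import cv2
a=cv2.imread("pics/top0.png")[140:300,225:425]; cv2.imwrite("pics/top0z.png",cv2.convertScaleAbs(cv2.resize(a,None,fx=4,fy=3.75,interpolation=cv2.INTER_CUBIC),alpha=1.6))
a=cv2.imread("pics/scene0.png")[180:310,160:320]; cv2.imwrite("pics/scene0z.png",cv2.convertScaleAbs(cv2.resize(a,None,fx=4.5,fy=4.5,interpolation=cv2.INTER_CUBIC),alpha=1.5))
E
```

```text
(no output)
```

View pics/top0z.png

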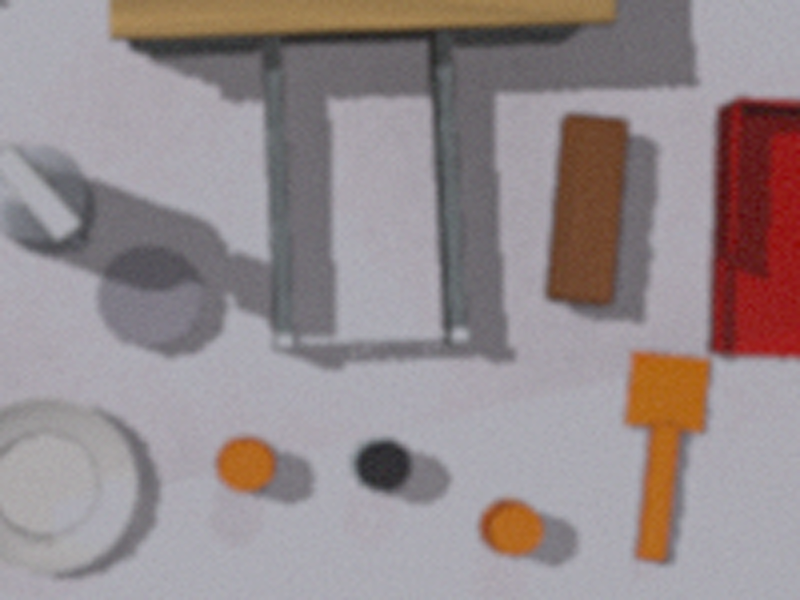

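View pics/scene0z.png

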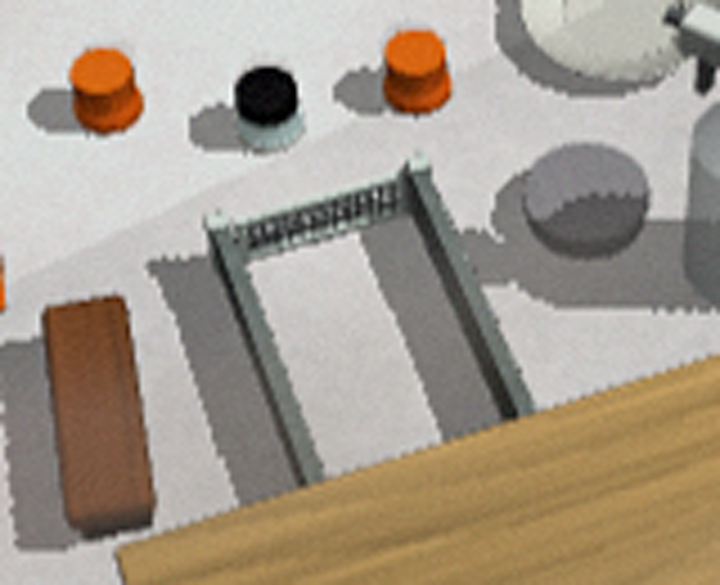

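Both views show the post caps clearly: top at about (296.3,230.1) and (339.5,228.8), scene zoom at (217,222) and (418,165). The mesh door is closed between them, and the jar is in front and slightly to the right of centre.

```bash
python3 - <<'E'
from h import *
t=cv2.imread("pics/top0.png"); s=cv2.imread("pics/scene0.png")
def blob(im,mask,box):
    u0,v0,u1,v1=box; m=np.zeros_like(mask); m[v0:v1,u0:u1]=mask[v0:v1,u0:u1]
    ys,xs=np.nonzero(m); return xs.mean(),ys.mean(),len(xs)
mt=(t.max(2)<50).astype(np.uint8); ms=(s.max(2)<40).astype(np.uint8)
b=blob(t,mt,(305,250,335,275)); print("top cap",b,onz("top",b[0],b[1],.04))
b=blob(s,ms,(208,190,232,212)); print("sc cap",b,onz("scene",b[0],b[1],.04))
def tri(a,b):
    o1,d1=ray("top",*a);o2,d2=ray("scene",*b)
    k=np.linalg.lstsq(np.c_[d1,-d2],o2-o1,rcond=None)[0]; return (o1+k[0]*d1+o2+k[1]*d2)/2
L=(225+285/4,140+338/3.75);Rr=(225+458/4,140+333/3.75)
# walls tops near back
for n,pl in (("L",L),("R",Rr)): print(n,onz("top",*pl,.049))
sL=(160+418/4.5,180+163/4.5); sR=(160+217/4.5,180+220/4.5)
print("scene L",onz("scene",*sL,.049),"R",onz("scene",*sR,.049)); print(tri(L,sL),tri(Rr,sR))
# wall top centre near back (top view)
print("wallL back",onz("top",225+275/4,140+80/3.75,.045),"front",onz("top",225+283/4,140+300/3.75,.045))
print("wallR back",onz("top",225+445/4,140+80/3.75,.045),"front",onz("top",225+456/4,140+300/3.75,.045))
# orange centres, others
hsv=cv2.cvtColor(t,cv2.COLOR_BGR2HSV); mo=cv2.inRange(hsv,(5,150,80),(20,255,255))
n,l,st,c=cv2.connectedComponentsWithStats(mo)
for i in range(1,n):
    if st[i,4]>50: print("orange",c[i],st[i],onz("top",*c[i],.04))
print("saucer",onz("top",237,269.5,.02))
E
```

```text
top cap (np.float64(320.56666666666666), np.float64(263.675), 120) [ 0.45935484 -0.09063737  0.04      ]
sc cap (np.float64(218.86013986013987), np.float64(201.12587412587413), 143) [ 0.46621635 -0.09283967  0.04      ]
L [ 0.5574679  -0.02134754  0.049     ]
R [ 0.55940417 -0.14677054  0.049     ]
scene L [ 0.55970677 -0.02025191  0.049     ] R [ 0.56107953 -0.14802655  0.049     ]
[ 0.5577888  -0.02062354  0.04693809] [ 0.55939266 -0.14744913  0.04671931]
wallL back [ 0.7595266  -0.01786049  0.045     ] front [ 0.58707869 -0.02058745  0.045     ]
wallR back [ 0.75785661 -0.14275653  0.045     ] front [ 0.58518313 -0.14645827  0.045     ]
orange [104.09090909 112.5       ] [ 96 106  17  16 110] [0.92086595 0.55099769 0.04      ]
orange [143.04878049 114.19512195] [135 107  18  13 123] [0.91203144 0.43096931 0.04      ]
orange [ 89.17708333 139.96354167] [ 79 131  21  17 192] [0.83749698 0.59511395 0.04      ]
orange [390.6972973  254.50990991] [382 235  20  54 555] [ 0.48231659 -0.29633766  0.04      ]
orange [286.03759398 263.46616541] [280 258  13  12 133] [0.46154044 0.00954903 0.04      ]
orange [352.57142857 280.32653061] [346 274  14  13 147] [ 0.40956374 -0.1827572   0.04      ]
saucer [0.44518694 0.1536915  0.02      ]
```

Estimates: cupboard origin at about (0.559, −0.084) with yaw of about 1°, and the jar at about (0.460, −0.091). The post spacing of 127 mm matches the expected 128 mm.

Plan:
1. With the gripper shut, nudge the jar forward and to the right along tool y.
2. Set the fingers diagonally, left finger leading onto the door and right finger behind the jar.

```bash
python3 -m inch '-0.032 0.0245 0 0 0 0 1;-0.032 0.0245 0 0 0 0 1;-0.032 0.0245 0 0 0 0 1;-0.032 0.0245 0 0 0 0 1;-0.032 0.0245 0 0 0 0 1;-0.032 0.0245 0 0 0 0 1;-0.032 0.0245 0 0 0 0 1;-0.032 0.0245 0 0 0 0 1;-0.032 0.0245 0 0 0 0 1;-0.032 0.0245 0 0 0 0 1'
```

```text
time: 0.93
tool_pos: [0.3366, 0.1971, 0.2309]
tool_rot: [0.0, 0.822, 0.569, 0.0]
contact_force: [0.7, 0.4, -0.6]
gripper_width: 0.001
```

```bash
cat >> h.py <<'E'
CO=np.array([.559,-.0842]); CY=0.017
def c2w(x,y):
    c,s=np.cos(CY),np.sin(CY); return CO+np.array([c*x-s*y,s*x+c*y])/1000
def w2c(p):
    d=(np.asarray(p)[:2]-CO)*1000;c,s=np.cos(CY),np.sin(CY); return np.array([c*d[0]+s*d[1],-s*d[0]+c*d[1]])
def tool():
    s=state(); q=s["tool_rot"]; return s,np.array(s["tool_pos"]),R.from_quat([q[1],q[2],q[3],q[0]]).as_matrix()
def togo(p):
    s,t,M=tool(); print("t",s["time"],"tcp",t.round(4),"cup",w2c(t).round(1),"phi_cup",np.degrees(np.arctan2(M[1,0],M[0,0])-CY).round(1),"togo tool",(M.T@(np.array(p)-t)).round(4))
E
python3 -c "
from h import *
togo([.415,-.074,.06])"
```

```text
t 0.9333 tcp [0.3366 0.1971 0.2309] cup [-217.6  285. ] phi_cup 68.4 togo tool [-0.2261  0.1688  0.1709]
```

```bash
python3 -m inch '-0.0323 0.0241 0 0 0 0 1;-0.0323 0.0241 0 0 0 0 1;-0.0323 0.0241 0 0 0 0 1;-0.0323 0.0241 0 0 0 0 1;-0.0323 0.0241 0 0 0 0 1;-0.0323 0.0241 0 0 0 0 1;-0.0323 0.0241 0 0 0 0 1;0 0 0 0 0 0 1' && python3 -m inch '0 0 0.04 0 0 0 1;0 0 0.04 0 0 0 1;0 0 0.04 0 0 0 1;0 0 0.04 0 0 0 1;0 0 0.01 0 0 0 1;0 0 0 0 0 0 1'; python3 - <<'E'
from h import *
cv2.imwrite("pics/s1.png",grab_frame("scene")); im=grab_frame("top");cv2.imwrite("pics/t1.png",im)
togo([.415,-.074,.012])
a=cv2.imread("pics/s1.png")[120:300,130:370]; cv2.imwrite("pics/s1z.png",cv2.convertScaleAbs(cv2.resize(a,None,fx=3.3,fy=3.3,interpolation=cv2.INTER_CUBIC),alpha=1.5))
E
```

```text
time: 1.6
tool_pos: [0.4153, -0.0778, 0.2309]
tool_rot: [0.001, 0.825, 0.566, -0.001]
contact_force: [0.1, 0.5, -0.9]
gripper_width: 0.001
time: 2.1
tool_pos: [0.4116, -0.0709, 0.0575]
tool_rot: [-0.004, 0.822, 0.569, -0.003]
contact_force: [-1.1, 0.2, 0.4]
gripper_width: 0.002
t 2.2 tcp [ 0.4159 -0.0724  0.0628] cup [-142.9   14.2] phi_cup 68.4 togo tool [-0.0018 -0.0003  0.0508]
```

View pics/s1z.png

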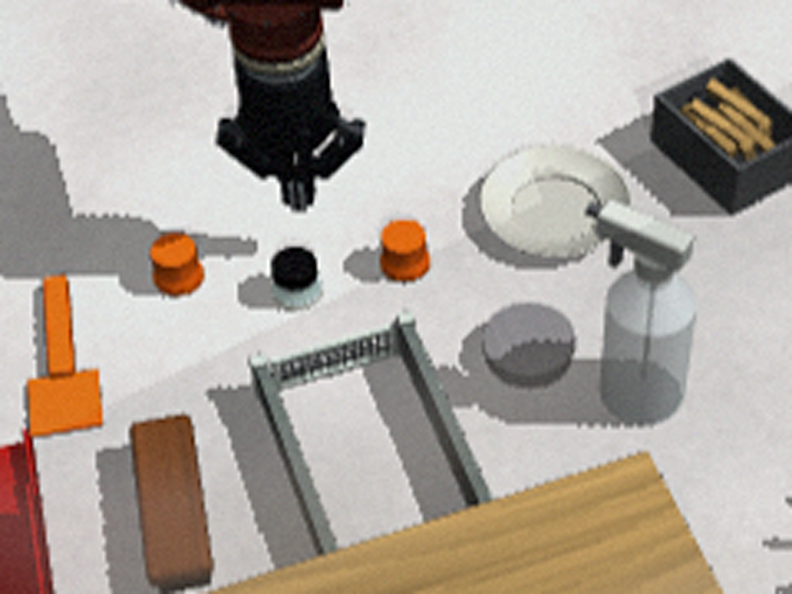

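View pics/t1.png

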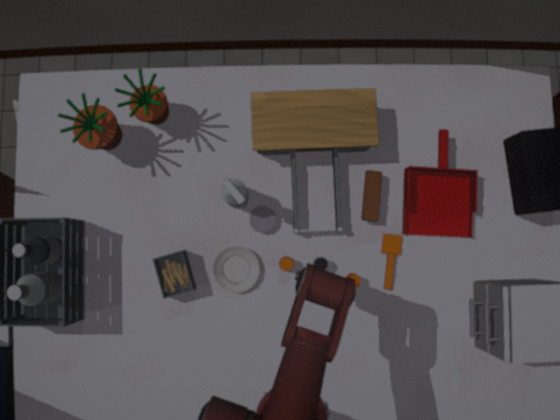

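The shut fingertips are at scene-zoom (298,205), directly behind the jar at (297,275). The arm partly hides the jar in the top view, so the scene view will be my monitor. Next I'll check the calibration against the fingertip, then descend and push.

```bash
python3 - <<'E'
from h import *
s,t,M=tool(); print(proj("scene",t),(130+298/3.3,120+207/3.3))
E
python3 -m inch '-0.001 0 0.025 0 0 0 1;-0.001 0 0.025 0 0 0 1;0 0 0 0 0 0 1;0 0.008 0 0 0 0 1;0 0.008 0 0 0 0 1;0 0.006 0 0 0 0 1;0 0.006 0 0 0 0 1;0 0 0 0 0 0 1'; python3 - <<'E'
from h import *
togo([.415,-.074,.012])
a=grab_frame("scene")[150:270,160:320]; cv2.imwrite("pics/s2z.png",cv2.convertScaleAbs(cv2.resize(a,None,fx=5,fy=5,interpolation=cv2.INTER_CUBIC),alpha=1.5))
E
```

```text
[220.29227715 181.78100033] (220.3030303030303, 182.72727272727275)
time: 2.87
tool_pos: [0.443, -0.085, 0.0132]
tool_rot: [0.002, 0.823, 0.569, 0.001]
contact_force: [0.4, -0.8, 0.1]
gripper_width: 0.0
t 2.8667 tcp [ 0.443  -0.085   0.0132] cup [-116.     1.2] phi_cup 68.3 togo tool [ 0.0004 -0.0301  0.0011]
```

View pics/s2z.png

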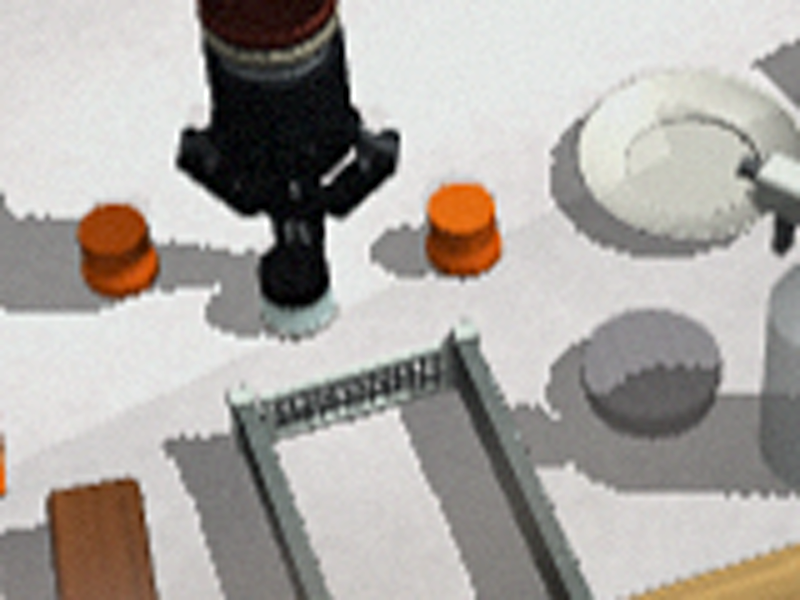

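The fingers have met the jar and moved it slightly: its base bottom is at scene-zoom (297,338). I'll estimate the jar centre from the base's near edge.

```bash
cat >> h.py <<'E'
def jarbase(u,v):
    "u,v lowest glass pixel in scene (full px) -> centre"
    p=onz("scene",u,v,0)[:2]; o=camera_info("scene")["origin"][:2]; d=(o-p)/np.linalg.norm(o-p); return p-0.022*d
E
python3 - <<'E'
from h import *
print("before",jarbase(160+269/4.5,180+152/4.5))
j=jarbase(160+297/5,150+338/5);print("now",j,w2c(j))
E
```

```text
before [ 0.45741622 -0.0940684 ]
now [ 0.47090473 -0.09899636] [-88.3340645  -13.29666987]
```

```bash
python3 -m inch '0 0.005 0 0 0 0 1;0 0.005 0 0 0 0 1;0 0.005 0 0 0 0 1;0 0.005 0 0 0 0 1;0 0.005 0 0 0 0 1;0 0.005 0 0 0 0 1;0 0.005 0 0 0 0 1;0 0.004 0 0 0 0 1;0 0.002 0 0 0 0 1;0 0 0 0 0 0 1'; python3 - <<'E'
from h import *
togo([.415,-.074,.012])
a=grab_frame("scene")[150:270,160:320]; cv2.imwrite("pics/s3z.png",cv2.convertScaleAbs(cv2.resize(a,None,fx=5,fy=5,interpolation=cv2.INTER_CUBIC),alpha=1.5))
E
```

```text
time: 3.75
tool_pos: [0.4793, -0.0987, 0.0114]
tool_rot: [0.0, 0.823, 0.569, 0.0]
contact_force: [0.4, 1.0, 0.0]
gripper_width: 0.002
t 3.75 tcp [ 0.4793 -0.0987  0.0114] cup [-79.9 -13.2] phi_cup 68.4 togo tool [ 0.0004 -0.0689 -0.0007]
```

View pics/s3z.png

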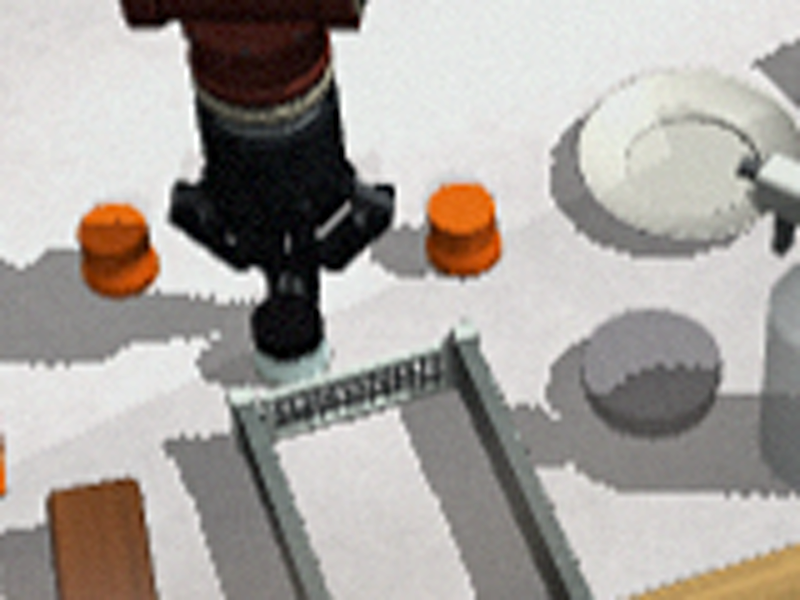

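```bash
python3 -m inch '0 -0.012 0 0 0 0 1;0 -0.014 0 0 0 0 1;0 0 -0.006 0 0 0.115 0.35;0 0 0 0 0 0.115 0.35;0 0 0 0 0 0 0.35;0 0 0 0 0 0 0.35;0 0 0 0 0 0 0.35'; python3 - <<'E'
from h import *
s=state();print(s["gripper_width"])
togo([*c2w(-71,4),.006])
S=grab_frame("scene");T=grab_frame("top")
cv2.imwrite("pics/t4z.png",cv2.convertScaleAbs(cv2.resize(T[180:300,240:400],None,fx=5,fy=5,interpolation=cv2.INTER_CUBIC),alpha=1.7))
cv2.imwrite("pics/s4z.png",cv2.convertScaleAbs(cv2.resize(S[150:270,160:320],None,fx=5,fy=5,interpolation=cv2.INTER_CUBIC),alpha=1.5))
E
```

```text
time: 4.38
tool_pos: [0.4544, -0.0893, 0.0173]
tool_rot: [0.0, 0.882, 0.472, -0.0]
contact_force: [0.2, -0.3, -0.1]
gripper_width: 0.652
0.6519466030481237
t 4.3833 tcp [ 0.4544 -0.0893  0.0173] cup [-104.7   -3.3] phi_cup 55.3 togo tool [0.0252 0.0235 0.0113]
```

View pics/s4z.png

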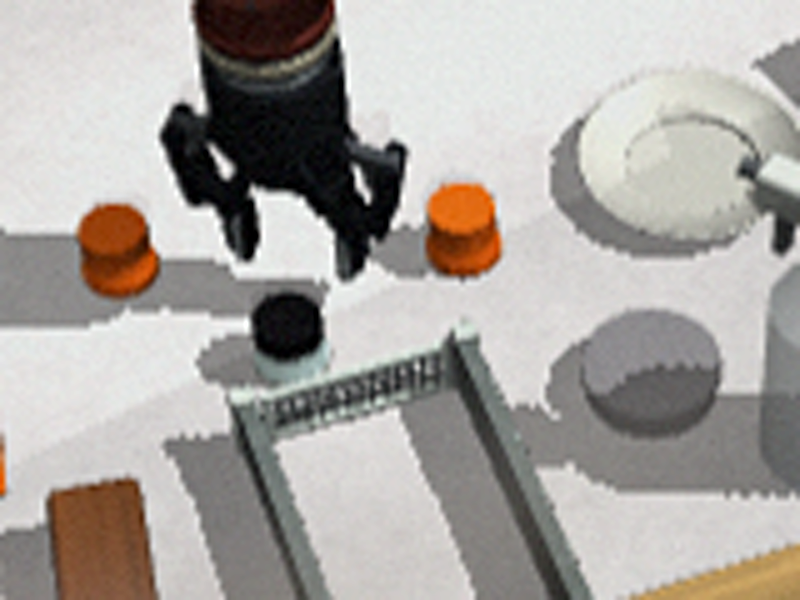

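View pics/t4z.png

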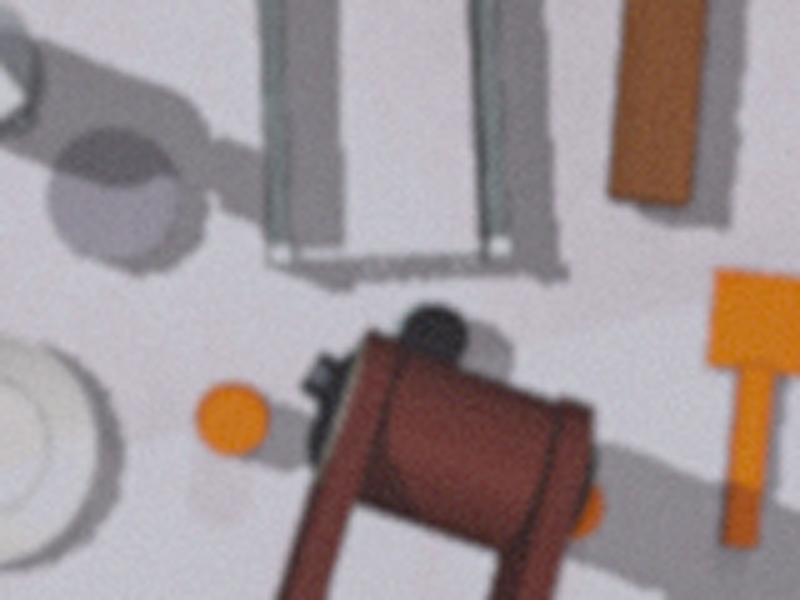

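Scene: the cap is clear at zoom (288,325), fingertips at (243,253) for B and (350,272) for A. Nothing else has moved. I'll check these against the model.

```bash
python3 - <<'E'
from h import *
S=grab_frame("scene");S0=cv2.imread("pics/scene0.png")
def cap(im,box):
    u0,v0,u1,v1=box; m=(im[v0:v1,u0:u1].max(2)<40).astype(np.uint8)
    n,l,st,c=cv2.connectedComponentsWithStats(m); i=1+np.argmax(st[1:,4]); return c[i]+[u0,v0],st[i,4]
c0,n0=cap(S0,(205,188,235,215)); c1,n1=cap(S,(205,206,230,226)); print(c0,n0,c1,n1)
a=onz("scene",*c0,.03);b=onz("scene",*c1,.03); print(a,b,"cup",w2c(a),w2c(b))
s,t,M=tool()
for x in(-.035,.035): print("tip pred",x,proj("scene",t+M@[x,0,-.008]))
print("tip seen B",160+243/5,150+253/5,"A",160+350/5,150+272/5)
for x,y in((-.035,0),(.035,0)):
  pass
for z in(.012,.02,.026):
  B=onz("scene",160+243/5,150+255/5,z);A=onz("scene",160+350/5,150+275/5,z); print(z,w2c(A),w2c(B),np.linalg.norm(A-B))
print("tcp",w2c(t))
E
```

```text
[218.86013986 201.12587413] 143 [216.92       214.88666667] 150
[ 0.45743539 -0.09139939  0.03      ] [ 0.50543094 -0.11030642  0.03      ] cup [-101.67232059   -5.47183349] [-54.00510372 -25.19202054]
tip pred -0.035 [207.99704637 199.10217646]
tip pred 0.035 [230.98496082 203.49727321]
tip seen B 208.6 200.6 A 230.0 204.4
0.012 [-91.49047335  23.50671969] [-128.59377793  -30.62286541] 0.0656252024328706
0.02 [-84.66782563  22.05249158] [-121.5115096  -31.698336 ] 0.06516600735300025
0.026 [-79.55083984  20.9618205 ] [-116.19980835  -32.50493894] 0.06482161104309736
tcp [-104.67614508   -3.2917198 ]
```

Model and images agree to a few mm: jar at cupboard (−52,−25), finger spacing about 67 mm. I'll position behind the jar, then start the push.

```bash
python3 -m inch '0.006 0.006 0.0055 0 0 0 0.35;0.0065 0.006 0.0055 0 0 0 0.35;0.0065 0.006 0 0 0 0 0.35;0.006 0.0055 0 0 0 0 0.35;0 0 0 0 0 0 0.35'; python3 - <<'E'
from h import *
togo([*c2w(-67,4),.006])
S=grab_frame("scene")
cv2.imwrite("pics/s5z.png",cv2.convertScaleAbs(cv2.resize(S[150:270,160:320],None,fx=5,fy=5,interpolation=cv2.INTER_CUBIC),alpha=1.5))
E
```

```text
time: 4.95
tool_pos: [0.4896, -0.0816, 0.0069]
tool_rot: [0.0, 0.882, 0.471, 0.001]
contact_force: [0.8, 1.2, 0.6]
gripper_width: 0.652
t 4.95 tcp [ 0.4896 -0.0816  0.0069] cup [-69.4   3.8] phi_cup 55.2 togo tool [0.0015 0.0018 0.0009]
```

View pics/s5z.png

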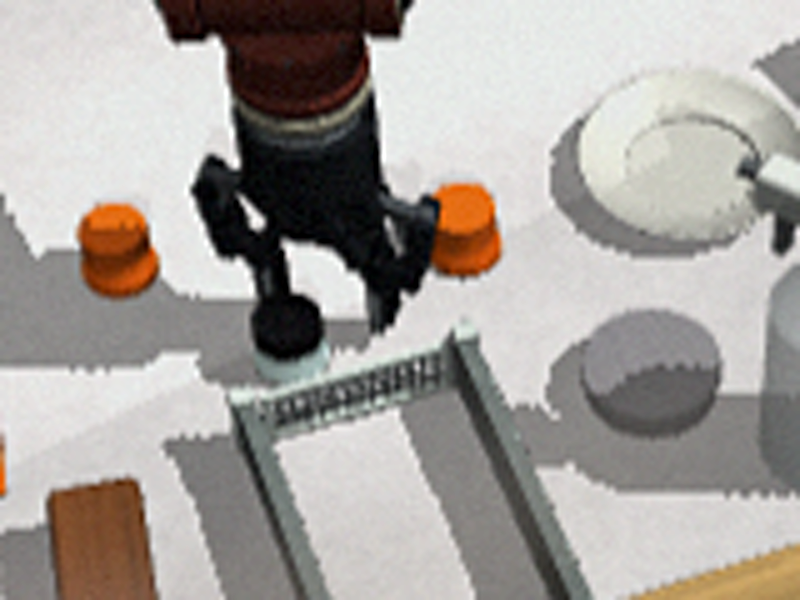

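I got the lead wrong: with this yaw the jar's front would reach the door before finger A opens it. A needs about 58 mm of lead over B. So I'll back off, widen slightly, and turn to φ≈42°.

```bash
python3 -m inch '-0.005 -0.007 0 0 0 0 0.35;0 0 0 0 0 0.115 0.25;0 0 0 0 0 0.115 0.25;0 0 0 0 0 0 0.25;0 0 0 0 0 0 0.25'; python3 - <<'E'
from h import *
togo([*c2w(-62,4),.006])
S=grab_frame("scene")
cv2.imwrite("pics/s6z.png",cv2.convertScaleAbs(cv2.resize(S[150:270,160:320],None,fx=5,fy=5,interpolation=cv2.INTER_CUBIC),alpha=1.5))
E
```

```text
time: 5.42
tool_pos: [0.4785, -0.0819, 0.0063]
tool_rot: [-0.0, 0.93, 0.368, -0.0]
contact_force: [-0.3, -1.0, -0.2]
gripper_width: 0.748
t 5.4167 tcp [ 0.4785 -0.0819  0.0063] cup [-80.4   3.6] phi_cup 42.2 togo tool [0.0139 0.0121 0.0003]
```

View pics/s6z.png

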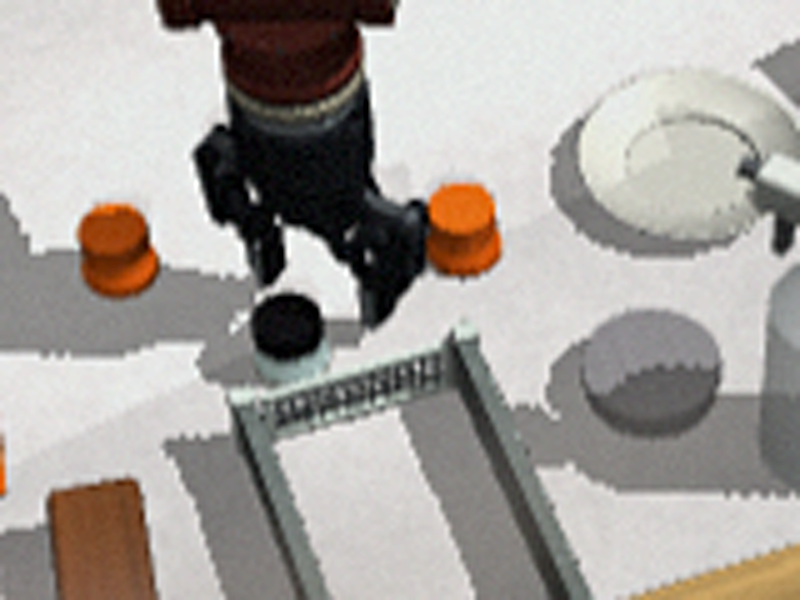

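```bash
python3 -m inch '0.0045 0.004 0 0 0 0 0.25;0.0045 0.004 0 0 0 0 0.25;0.0045 0.004 0 0 0 0 0.25;0.0045 0.004 0 0 0 0 0.25;0.0037 0.0033 0 0 0 0 0.25;0.0037 0.0033 0 0 0 0 0.25;0.0037 0.0033 0 0 0 0 0.25;0 0 0 0 0 0 0.25'; python3 - <<'E'
from h import *
togo([*c2w(-31,4),.006])
S=grab_frame("scene")
cv2.imwrite("pics/s7z.png",cv2.convertScaleAbs(cv2.resize(S[170:270,170:300],None,fx=6,fy=6,interpolation=cv2.INTER_CUBIC),alpha=1.5))
E
```

```text
time: 6.13
tool_pos: [0.5191, -0.081, 0.0064]
tool_rot: [0.0, 0.93, 0.366, 0.0]
contact_force: [-0.6, -0.3, -0.8]
gripper_width: 0.749
t 6.1333 tcp [ 0.5191 -0.081   0.0064] cup [-39.8   3.9] phi_cup 42.0 togo tool [0.0066 0.0058 0.0004]
```

View pics/s7z.png

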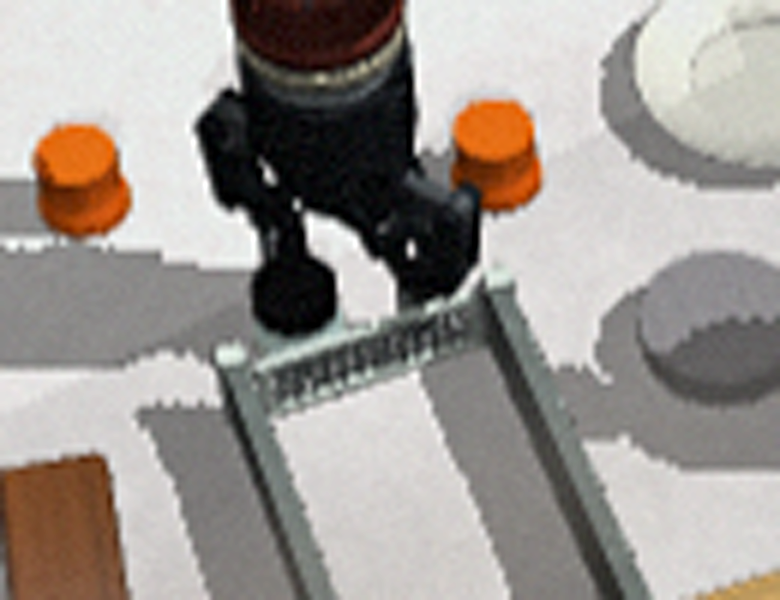

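```bash
python3 - <<'E'
from h import *
print(w2c(onz("scene",216.92,214.89,.03))+[2,0], w2c(onz("scene",218.6,218.7,.03))+[2,0])
E
```

```text
[-51.99333604 -25.19545286] [-36.94982998 -24.6842193 ]
```

```bash
python3 -m inch '0.0027 0.0029 0 0 0 0 0.25;0.0027 0.0029 0 0 0 0 0.25;0.0027 0.0029 0 0 0 0 0.25;0 0 0 0 0 0 0.25'; python3 - <<'E'
from h import *
togo([*c2w(-10,2),.006])
S=grab_frame("scene")
cv2.imwrite("pics/s8z.png",cv2.convertScaleAbs(cv2.resize(S[170:270,170:300],None,fx=6,fy=6,interpolation=cv2.INTER_CUBIC),alpha=1.5))
E
```

```text
time: 6.52
tool_pos: [0.5307, -0.082, 0.0063]
tool_rot: [0.0, 0.93, 0.366, 0.0]
contact_force: [-1.1, -0.7, -0.2]
gripper_width: 0.749
t 6.5167 tcp [ 0.5307 -0.082   0.0063] cup [-28.2   2.7] phi_cup 42.0 togo tool [0.0131 0.0127 0.0004]
```

View pics/s8z.png

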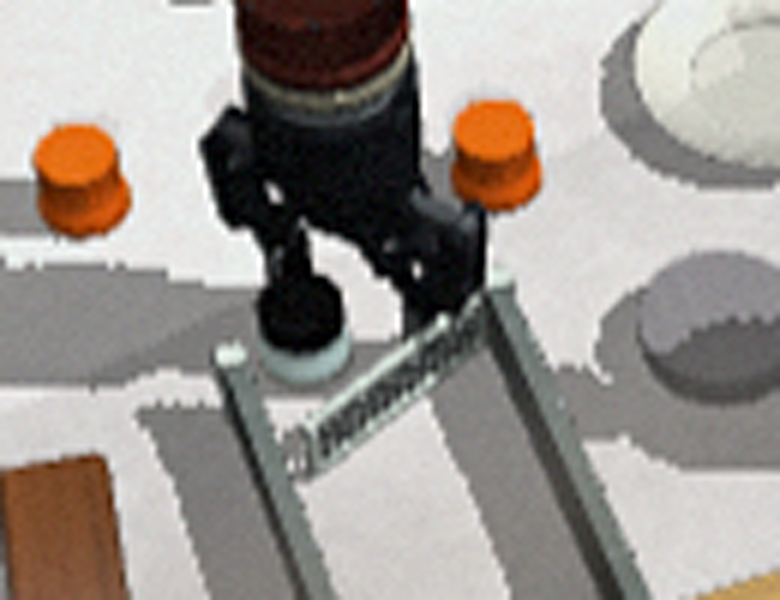

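The door is open at about 25°, with its free edge at zoom (308,460). The jar base, bottom at (305,385), is clear of it.

```bash
python3 -c "
from h import *
j=jarbase(170+304/6,170+384/6); print(w2c(j)+[2,2.5])"
```

```text
[-27.69035284 -24.46695658]
```

```bash
python3 -m inch '0.0034 0.0037 0 0 0 0 0.25;0.0034 0.0037 0 0 0 0 0.25;0.0034 0.0037 0 0 0 0 0.25;0.0034 0.0037 0 0 0 0 0.25;0.0034 0.0037 0 0 0 0 0.25;0.0034 0.0037 0 0 0 0 0.25;0 0 0 0 0 0 0.25'; python3 - <<'E'
from h import *
togo([*c2w(30,2),.006])
S=grab_frame("scene")
cv2.imwrite("pics/s9z.png",cv2.convertScaleAbs(cv2.resize(S[170:270,170:300],None,fx=6,fy=6,interpolation=cv2.INTER_CUBIC),alpha=1.5))
E
```

```text
time: 7.15
tool_pos: [0.5617, -0.0845, 0.0067]
tool_rot: [0.001, 0.931, 0.366, 0.001]
contact_force: [0.1, -1.7, -0.3]
gripper_width: 0.751
t 7.15 tcp [ 0.5617 -0.0845  0.0067] cup [ 2.7 -0.4] phi_cup 42.0 togo tool [0.0219 0.0165 0.0008]
```

View pics/s9z.png

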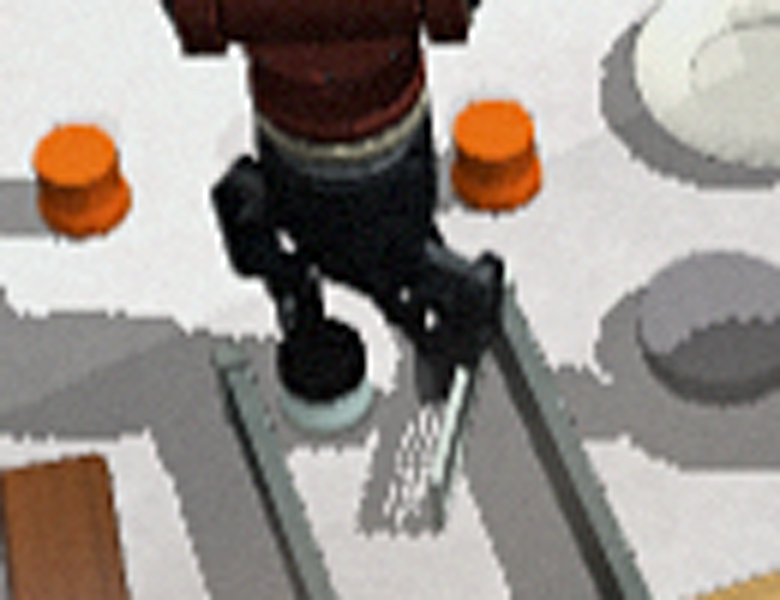

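```bash
python3 -c "
from h import *
j=jarbase(170+325/6,170+433/6); print(w2c(j)+[2,2.5])
print(w2c(onz('scene',170+442/6,170+525/6,.003)), w2c(onz('scene',170+465/6,170+368/6,.042)))"
```

```text
[  3.28880996 -23.37195412]
[93.52640063  4.297665  ] [41.50324886 34.6440279 ]
```

The door is open about 60°. The jar is at about (5,−23.5) and slightly left of B's corner, so I'll shift B left behind it before pushing on, so that it doesn't drift left.

```bash
python3 -m inch '-0.003 -0.0027 0 0 0 0 0.25;0.003 -0.0033 0 0 0 0 0.25;0.003 -0.0034 0 0 0 0 0.25;0.0032 0.0037 0 0 0 0 0.25;0.0032 0.0037 0 0 0 0 0.25;0.0032 0.0037 0 0 0 0 0.25;0.0032 0.0037 0 0 0 0 0.25;0.0032 0.0037 0 0 0 0 0.25;0 0 0 0 0 0 0.25'; python3 - <<'E'
from h import *
togo([*c2w(30,2),.006])
S=grab_frame("scene")
cv2.imwrite("pics/s10z.png",cv2.convertScaleAbs(cv2.resize(S[170:270,170:300],None,fx=6,fy=6,interpolation=cv2.INTER_CUBIC),alpha=1.5))
E
```

```text
time: 7.95
tool_pos: [0.5816, -0.0781, 0.0065]
tool_rot: [0.0, 0.931, 0.366, 0.001]
contact_force: [0.4, -1.7, -0.3]
gripper_width: 0.75
t 7.95 tcp [ 0.5816 -0.0781  0.0065] cup [22.7  5.7] phi_cup 42.0 togo tool [0.0029 0.0076 0.0005]
```

View pics/s10z.png

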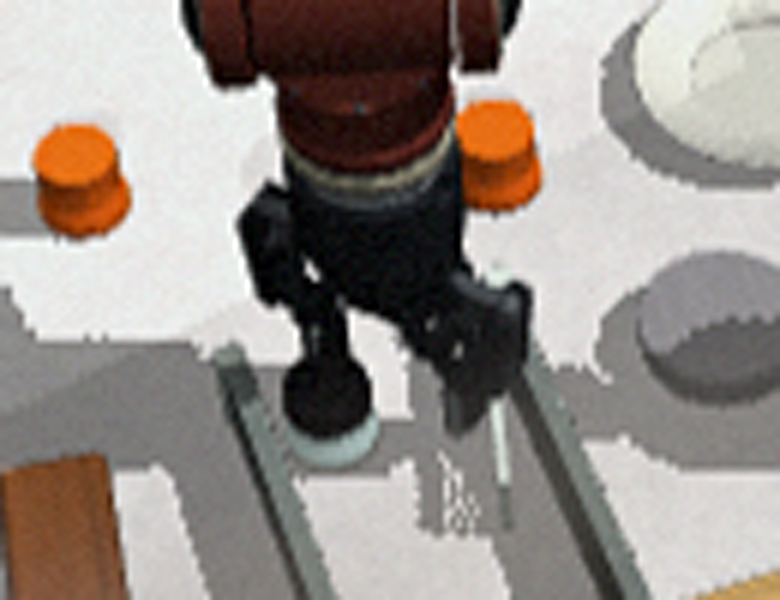

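```bash
python3 -c "
from h import *
j=jarbase(170+331/6,170+467/6); print(w2c(j)+[2,2.5])
print(w2c(onz('scene',170+508/6,170+528/6,.003)), w2c(onz('scene',170+505/6,170+487/6,.042)))"
```

```text
[ 22.92717657 -26.40301501]
[105.63377974  31.62725955] [110.71776357  30.18732107]
```

```bash
python3 - <<'E'
from h import *
s,t,M=tool()
from scipy.optimize import least_squares
for nm,px in (("knuckle low",(515,375)),("knuckle out",(528,340)),("knuckle top",(525,285)),("Atip",(457,435)),("Btip",(300,285)),("Bknuckle",(245,215)),("Bknuckle low",(265,300))):
    px=np.array(px)/6+170
    f=lambda v: proj("scene",t+M@[v[0],0,-v[1]])-px
    print(nm,least_squares(f,[.04,.02]).x.round(4))
E
```

```text
knuckle low [0.0654 0.0591]
knuckle out [0.0732 0.0885]
knuckle top [0.0733 0.1262]
Atip [ 0.0318 -0.006 ]
Btip [-0.0461  0.0599]
Bknuckle [-0.071   0.0952]
Bknuckle low [-0.0674  0.0371]
```

The jar is at about (24,−27), the door at about 76°, and the knuckles clear the walls. Next I'll push on while turning and narrowing, so that A stops leading so far, and raise 6 mm for knuckle clearance.

```bash
python3 -m inch '0.0032 0.0045 -0.0015 0 0 -0.049 0.27;0.0032 0.0045 -0.0015 0 0 -0.049 0.29;0.0032 0.0045 -0.0015 0 0 -0.049 0.31;0.0032 0.0045 -0.0015 0 0 -0.049 0.32;0.0032 0.0045 0 0 0 -0.049 0.33;0 0 0 0 0 0 0.33'; python3 - <<'E'
from h import *
togo([*c2w(90,3),.012])
S=grab_frame("scene")
cv2.imwrite("pics/s11z.png",cv2.convertScaleAbs(cv2.resize(S[170:270,170:300],None,fx=6,fy=6,interpolation=cv2.INTER_CUBIC),alpha=1.5))
E
```

```text
time: 8.5
tool_pos: [0.6086, -0.0809, 0.0126]
tool_rot: [0.0, 0.879, 0.478, 0.001]
contact_force: [-0.5, -0.9, -0.2]
gripper_width: 0.667
t 8.5 tcp [ 0.6086 -0.0809  0.0126] cup [49.6  2.5] phi_cup 56.1 togo tool [0.0229 0.0332 0.0007]
```

View pics/s11z.png

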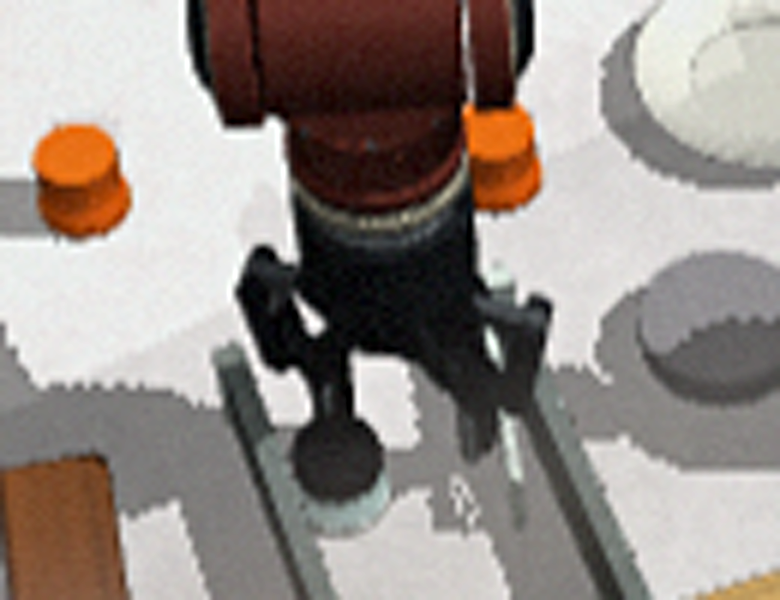

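```bash
python3 -c "
from h import *
j=jarbase(170+343/6,170+537/6); print(w2c(j)+[2,2.5])
c=w2c(onz('scene',170+338/6,170+457/6,.04)); print('cap',c)
print('edge',w2c(onz('scene',170+520/6,170+525/6,.003)))"
```

```text
[ 62.270962   -32.63639116]
cap [ 67.53412783 -33.54657967]
edge [105.99253774  37.22525133]
```

The jar is at about (64,−32.5), 2–3 mm from the right wall. I'll shift B right behind its centre to stop the drift, then continue.

```bash
python3 -m inch '-0.0022 -0.0033 0 0 0 0 0.33;-0.0029 0.002 0 0 0 0 0.33;-0.0029 0.0019 0 0 0 0 0.33;0.0018 0.0047 0 0 0 -0.0413 0.35;0.0018 0.0047 0 0 0 -0.0413 0.37;0.0018 0.0047 0 0 0 -0.0413 0.39;0.0018 0.0047 0 0 0 -0.0413 0.4;0 0 0 0 0 0 0.4'; python3 - <<'E'
from h import *
togo([*c2w(86,-7),.012])
S=grab_frame("scene")
cv2.imwrite("pics/s12z.png",cv2.convertScaleAbs(cv2.resize(S[170:270,170:300],None,fx=6,fy=6,interpolation=cv2.INTER_CUBIC),alpha=1.5))
E
```

```text
time: 9.22
tool_pos: [0.624, -0.0913, 0.0124]
tool_rot: [0.0, 0.836, 0.548, 0.0]
contact_force: [0.4, -0.3, 0.0]
gripper_width: 0.6
t 9.2167 tcp [ 0.624  -0.0913  0.0124] cup [64.9 -8.2] phi_cup 65.5 togo tool [0.0098 0.0187 0.0004]
```

View pics/s12z.png

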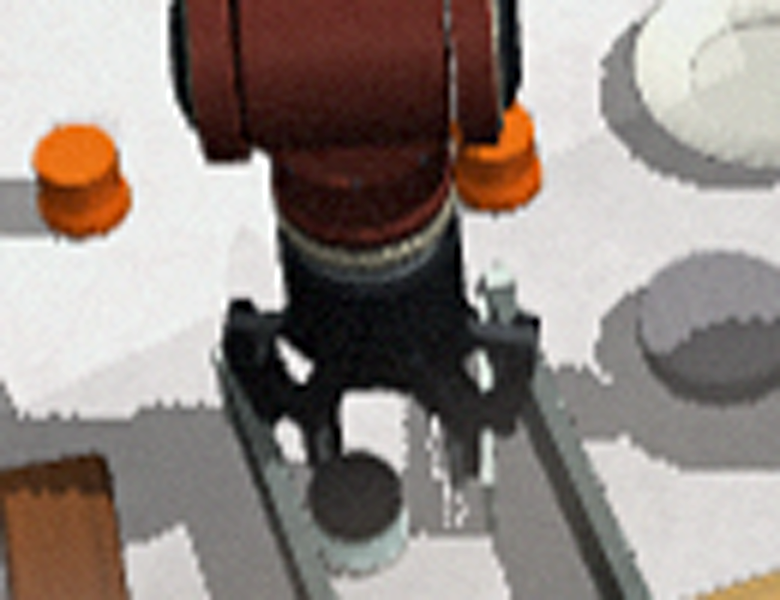

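```bash
python3 -c "
from h import *
j=jarbase(170+360/6,170+576/6); print(w2c(j)+[2,2.5])
c=w2c(onz('scene',170+354/6,170+496/6,.04)); print('cap',c)
print('edge',w2c(onz('scene',170+488/6,170+530/6,.003)),w2c(onz('scene',170+488/6,170+483/6,.042)))"
```

```text
[ 85.2663929  -31.57858754]
cap [ 90.40009961 -33.15295196]
edge [103.47954615  22.84038437] [106.01460451  23.8817913 ]
```

```bash
python3 -m inch '0.0016 0.0039 0 0 0 -0.033 0.41;0.0016 0.0039 0 0 0 -0.033 0.42;0.0016 0.0039 0 0 0 -0.033 0.42;0.0016 0.0039 0 0 0 -0.033 0.42;0.0016 0.0039 0 0 0 -0.033 0.42;0 0 0 0 0 0 0.42'; python3 - <<'E'
from h import *
togo([*c2w(86,-7),.012])
S=grab_frame("scene")
cv2.imwrite("pics/s13z.png",cv2.convertScaleAbs(cv2.resize(S[180:280,170:300],None,fx=6,fy=6,interpolation=cv2.INTER_CUBIC),alpha=1.5))
E
```

```text
time: 9.77
tool_pos: [0.6448, -0.0899, 0.0123]
tool_rot: [0.0, 0.789, 0.615, 0.0]
contact_force: [-0.0, -0.7, -0.5]
gripper_width: 0.581
t 9.7667 tcp [ 0.6448 -0.0899  0.0123] cup [85.7 -7.2] phi_cup 74.9 togo tool [0.0002 0.0003 0.0003]
```

View pics/s13z.png

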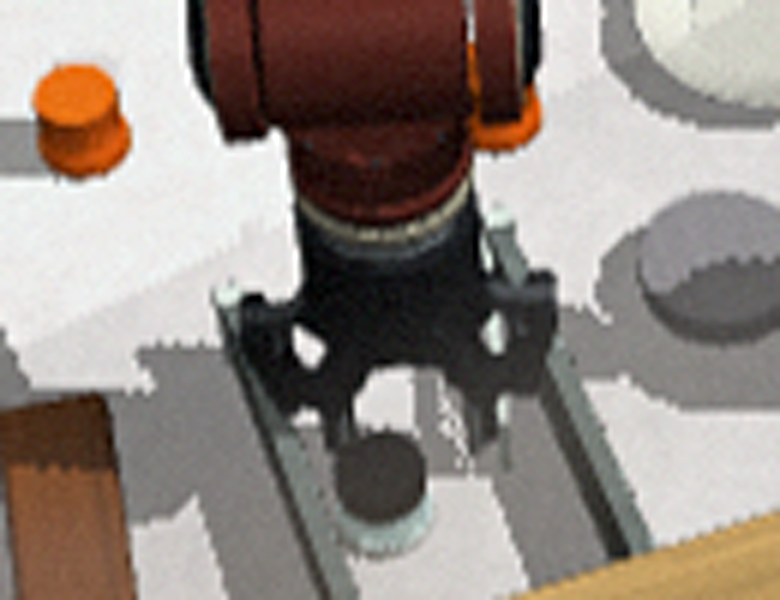

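```bash
python3 -c "
from h import *
j=jarbase(170+388/6,180+558/6); print(w2c(j)+[2,2.5])
c=w2c(onz('scene',170+381/6,180+476/6,.04)); print('cap',c)
print('edge',w2c(onz('scene',170+507/6,180+470/6,.003)),w2c(onz('scene',170+503/6,180+430/6,.042)))"
```

```text
[111.09159412 -26.3218239 ]
cap [115.03121643 -28.43990126]
edge [106.51214949  30.85078897] [111.94115669  28.84088305]
```

The jar is at about (112,−28). It is clear of the sweep circle, but by only about 7 mm. I'll turn about finger A, still holding the door, to push the jar about 15 mm further.

```bash
python3 -m inch '0.0008 0.0019 0 0 0 -0.065 0.42;0.0008 0.0019 0 0 0 -0.065 0.42;0.0008 0.0019 0 0 0 -0.065 0.42;0.0008 0.0019 0 0 0 -0.065 0.42;0 0 0 0 0 0 0.42'; python3 - <<'E'
from h import *
togo([*c2w(93,-5),.012])
S=grab_frame("scene")
cv2.imwrite("pics/s14z.png",cv2.convertScaleAbs(cv2.resize(S[180:280,170:300],None,fx=6,fy=6,interpolation=cv2.INTER_CUBIC),alpha=1.5))
E
```

```text
time: 10.23
tool_pos: [0.6525, -0.0878, 0.0123]
tool_rot: [-0.0, 0.702, 0.712, 0.0]
contact_force: [-0.8, -0.6, 0.9]
gripper_width: 0.579
t 10.2333 tcp [ 0.6525 -0.0878  0.0123] cup [93.4 -5.2] phi_cup 89.8 togo tool [ 0.0002 -0.0004  0.0003]
```

View pics/s14z.png

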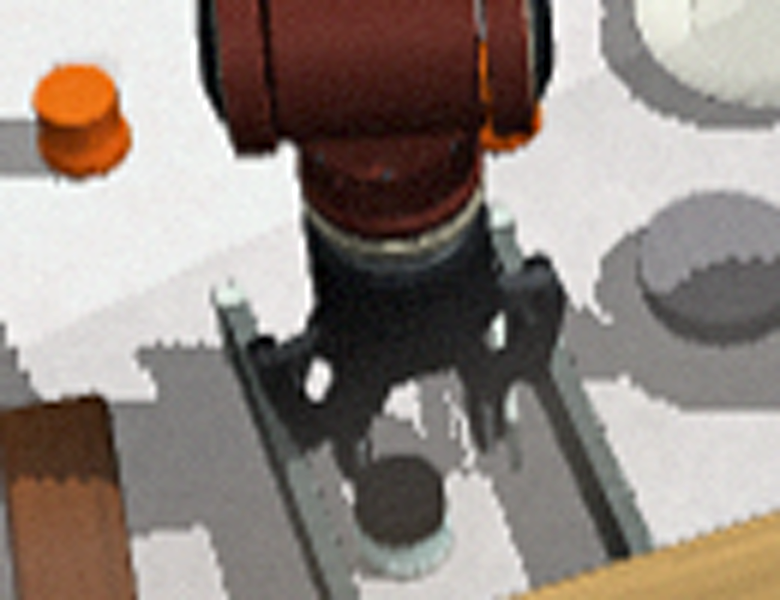

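```bash
python3 -c "
from h import *
j=jarbase(170+408/6,180+578/6); print(w2c(j)+[2,2.5])
c=w2c(onz('scene',170+400/6,180+501/6,.04)); print('cap',c)
print('edge',w2c(onz('scene',170+517/6,180+468/6,.003)))"
```

```text
[124.26478153 -21.02091912]
cap [130.50654171 -24.68031484]
edge [107.07092157  35.42325407]
```

The jar is at about (126,−23), roughly 16 mm outside the door's sweep. I'll ease B off the jar and lift straight up so the door closes behind it.

```bash
python3 -m inch '0 -0.003 0 0 0 0 0.42;0 -0.003 0 0 0 0 0.42;0 0 -0.02 0 0 0 0.42;0 0 -0.025 0 0 0 0.42;0 0 -0.03 0 0 0 0.42;0 0 -0.03 0 0 0 0.42;0 0 -0.03 0 0 0 0.42;0 0 -0.03 0 0 0 0.42;0 0 -0.03 0 0 0 0.42' && python3 -m inch '0 -0.035 0 0 0 0 0.42;0 -0.035 0 0 0 0 0.42;0 -0.035 0 0 0 0 0.42;0 -0.035 0 0 0 0 0.42;0 -0.035 0 0 0 0 0.42;0 -0.03 0 0 0 0 0.42;0 0 0 0 0 0 0.42;0 0 0 0 0 0 0.42'; python3 - <<'E'
from h import *
S=grab_frame("scene");T=grab_frame("top");cv2.imwrite("pics/Send.png",S);cv2.imwrite("pics/Tend.png",T)
cv2.imwrite("pics/s15z.png",cv2.convertScaleAbs(cv2.resize(S[160:290,150:320],None,fx=4.5,fy=4.5,interpolation=cv2.INTER_CUBIC),alpha=1.5))
cv2.imwrite("pics/t15z.png",cv2.convertScaleAbs(cv2.resize(T[140:300,225:425],None,fx=4,fy=3.75,interpolation=cv2.INTER_CUBIC),alpha=1.6))
E
```

```text
time: 11.03
tool_pos: [0.6459, -0.0876, 0.2086]
tool_rot: [-0.0, 0.702, 0.712, 0.0]
contact_force: [0.3, -0.4, 0.1]
gripper_width: 0.583
time: 11.7
tool_pos: [0.4405, -0.0906, 0.2071]
tool_rot: [0.001, 0.703, 0.712, 0.0]
contact_force: [0.6, -0.4, 0.1]
gripper_width: 0.583
```

View pics/s15z.png

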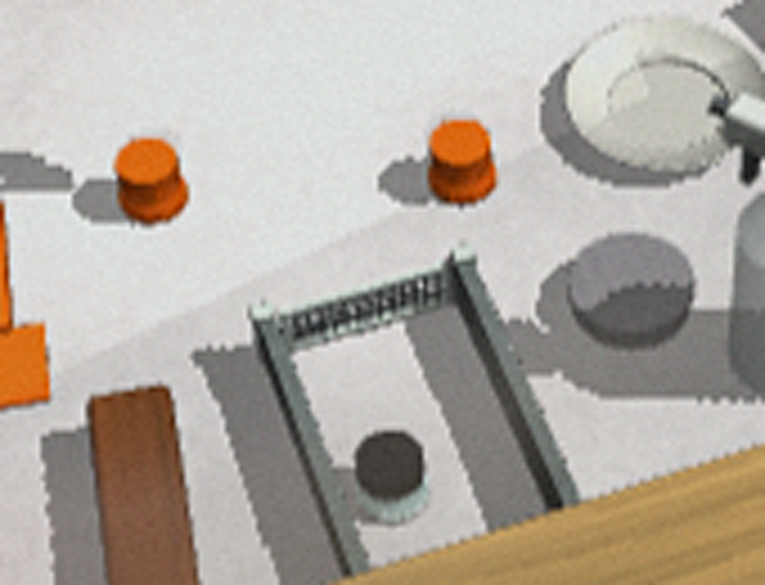

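View pics/t15z.png

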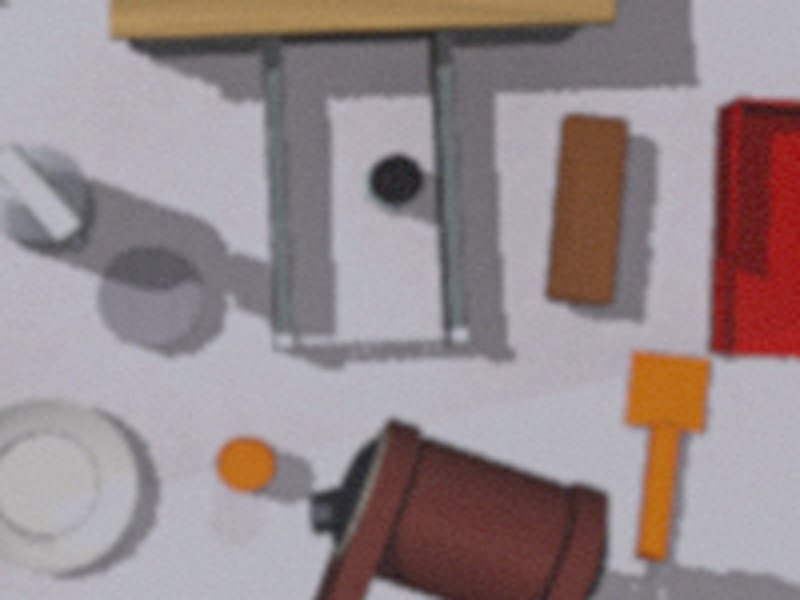

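The door is fully closed between the posts, in the same pixels as at the start. The jar stands upright in the bay, at top-zoom (397,180), well behind the door. The bystanders in view have not moved. I'll do a quick numeric check, then hand in.

```bash
python3 - <<'E'
from h import *
j=w2c(onz("top",225+397/4,140+180/3.75,.04)); print("jar cup",j,"dist hinge",np.hypot(j[0],j[1]-57))
a=cv2.imread("pics/scene0.png");b=cv2.imread("pics/Send.png");d=(cv2.absdiff(a,b).max(2)>60).astype(np.uint8)
n,l,st,c=cv2.connectedComponentsWithStats(d)
print([list(map(int,s)) for s in st[1:] if s[4]>25])
print(state()["contact_force"],state()["joint_vel"].round(3)); job_done()
E
```

```text
jar cup [120.69430395 -23.94649491] dist hinge 145.32532485922482
[[230, 11, 7, 15, 40], [415, 13, 7, 8, 31], [260, 23, 17, 4, 28], [413, 23, 8, 14, 34], [179, 25, 40, 13, 83], [381, 24, 17, 22, 160], [224, 46, 59, 27, 1020], [141, 67, 47, 26, 409], [103, 88, 29, 9, 88], [54, 92, 10, 9, 28], [238, 95, 104, 24, 856], [106, 96, 12, 9, 27], [121, 117, 46, 7, 145], [180, 119, 55, 37, 740], [202, 195, 24, 19, 274], [229, 256, 15, 16, 197]]
[-0.48480647 -0.33288896 -0.16517128] [ 0.004  0.026 -0.022 -0.001  0.002 -0.004]
the job is handed in; nothing more can be done
```

The jar is in the low bay, the mesh door has closed fully behind it, and I handed the job in at about 12 s.

**What I did:** With the gripper shut, I first nudged the jar to the right part of the doorway. I then set the fingers diagonally. The left finger opened the door and held it at about 75°, while the right finger pushed the jar through. Before lifting both fingers straight out, I turned the gripper so the jar went beyond the door's sweep.

**Last checks:**
- **Jar:** it stands upright at about cupboard (121–127, −24) mm; the two views differ by about 5 mm. Its centre is at least 145 mm from the hinge, against the 133 mm needed, so it clears the door's sweep by about 12 mm or more.
- **Door:** closed, at the same pixels as at the start.
- **Surroundings:** comparing the scene pictures from before and after, the only changes near the cupboard are the jar's old and new spots. The other changes are in the area of the arm and its shadows. No bystander shifted in that comparison.
- **Forces:** the readings I took after each move stayed below 2 N.

**What needed correcting:** my first finger yaw would have brought the jar to the door before it opened; I changed it before contact. The jar also drifted to within about 2–3 mm of the right wall, and I steered it back. It may have brushed that wall between pictures. It was clear of the door in every picture.

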